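# Seat a pin gauge in the inspection V-block

### The arm

A 6-joint arm with a two-finger parallel gripper is mounted at the origin on the work surface. World frame = base frame: x ahead of the robot, y to its left, z up, the work surface at z = 0. Lengths are in m, angles in rad, forces in N, time in s.
With the tool pointing down it reaches from about 0.275 to 0.975 m from the base axis. Payload 8.4 kg.
Tool frame: the origin (TCP) lies at the very end of the fingers, on their centre line; the grasp point (between the pads) lies 19 mm behind it (r.pinch_z is the distance from the TCP to the grasp point, in m); z points along the fingers, x is the direction in which the jaws open and shut, and the axes are right-handed (so a half turn about z gives the same grasp; the last joint's range is limited). The gripper opens to 92 mm and grips with 3 to 60 N. Pads are 20 mm wide; open, the fingers measure 128 mm over their backs; the gripper's body (75 mm by 189 mm) begins 69 mm behind the grasp point.
Start: joints at [1.285, 0.353, 1.633, -0, 1.155, -0.002], TCP at [0.175, 0.6, 0.215] pointing down, gripper open.
Joint ranges: [-2.63, 2.63], [-0.92, 2.1], [0.06, 2.66], [-1.3, 4.44], [0, 2.69], [-3.02, 3.02]. Speed limits (rad/s): [2.22, 2.22, 2.79, 3.14, 3.14, 3.14].

### API

Orientations are given as a unit quaternion [x, y, z, w].
In Python, from workcell import status, vision, ticket, r gives the robot as it stands.
- The arm moves only by the tool arm_command, never from a script. Its arguments are lists of equal length, an entry for each row: "delta_pos": the shift along the world's x, y, z in mm, a list of three; "spin": the turn about the world's z in degrees. In form: {"delta_pos": [[x, y, z], ...], "spin": [spin, ...]}. A call has 1 to 20 rows; each row is the pose to reach, as a shift and turn from the pose commanded when the call began; what a row does not reach only later rows make up. A row lasts 1/8 s, in which the tool goes at most 62.5 mm and 10.7 degrees, less where a joint would pass 70% of its speed; a pose out of reach is approached as far as the arm can. A call with a gripper value outside its range is refused whole. "gripper" is the finger opening in mm, from 0 to 91.9, set as the call begins (left out, the last holds). The fingers move at their own pace and stop on an object; "squeeze" is the grip in N (left out, the last holds). Time passes only in rows, so rows that repeat a pose let the fingers close. It gives the time, the measured TCP pose, the force and the opening at its end, in the units of the state.
- status.get_obs(): the state, without advancing time (a new reading comes with each control period).
- vision.get_image(name): name is "side" or "top" or "wrist"; returns a dict with "frame" (384x512x3 uint8, red, green, blue), "fx", "fy", "cx", "cy" (pixels), "extrinsics" (4x4, takes a point from camera to world coordinates); the wrist camera has in their place "hand_eye" (4x4, takes a point from camera to tool coordinates, whose origin is the TCP and whose axes are the tool frame's). Camera axes: x right, y up, looking along -z (the intrinsics and any distortion apply to the point x, -y, -z); pixel columns grow to the right and rows downward; lengths in m; the calibration is good to about 2 mm. A picture is of the moment at which its call begins: read the wrist's pose just before it. There is no depth.
- ticket.sign_off(): hands the job in, once; it reports no verdict.
The state is a dict: "t": time; "q": joint angles; "joint_vel": joint speeds; "tau": joint torques, N m; "ee_pos": TCP position; "orientation": TCP orientation; "ft_force": force on the tool from outside, world axes, zero at the start; "ft_torque": the same for the moment, N m; "gripper_width": finger opening in m.
Only numpy, scipy, OpenCV 4.12 (cv2) and the standard library are available. Lean on these libraries where they do the work, as an engineer would, in place of code of your own. Each camera call takes 0.05 s, during which the arm holds its last target. There are 200 camera calls.

### The job

Take the longer of the two steel pins from the black rack, lay it in the open part of the V-groove of the inspection block, and slide it along the groove, under the bridge with its spring ball, until its end meets the contact screw of the end stop and has pushed the sprung tip fully in. Keep it pressed lightly there for about a second (some 5 N at the stop, never hard), then let go and leave it lying there, still touching; leave the shorter pin and the other things on the bench alone.

Things in the scene. Friction and masses are not known exactly. Their poses are not given: they have to be found in the camera images.
- long_pin_center (a point): Longer pin: plain bright steel rod, diameter 16 mm, length 100 mm, 0.1 to 0.2 kg, both ends alike with 1.5 mm chamfers. The point is its centre (half-way up and half-way along); x runs along the rod (either sense), y and z may be rolled about it. At first it lies in one of the two grooves of the rack (which one varies), its axis 25 mm above the bench.
- short_pin_center (a point): Shorter pin, to be left in the rack: the same steel rod, diameter 16 mm, but 60 mm long. The point is its centre, x along the rod.
- rack: Fixed black plastic rack, 120 mm (x) by 136 mm (y) by 22 mm high, with two V-grooves along x, at y = -36 and y = +36 mm. Origin at the centre of its underside. A pin lying in it stands 11 mm proud of the rack's top, its axis 3.3 mm above that top.
- nest: Fixed aluminium V-block, 56 mm wide (y), top 36 mm above the bench, on a dark base plate 235 x 86 x 8 mm. Origin on the bench under the groove; x runs along the groove to the end stop, z up. Block from x = -120 to +100 mm. One 90 degree V-groove, 8 mm deep, 16 mm wide, runs its whole length at y = 0, free from above from x = -120 to +15 mm. A pin in it has its axis 39.3 mm above the bench.
- bridge_mid (a point): Steel bridge across the groove, 20 mm long along it (block x = +15 to +35 mm), legs 36 mm apart, underside 3.7 mm above a seated pin, top 23 mm (its brass screw 33 mm) above the block's top. The point is on the axis of a seated pin under the bridge's middle, at block x = +25 mm; axes as the block's.
- ball_tip (a point): Lowest point of the spring-loaded steel ball (16 mm across) under the bridge's middle; it hangs 1.2 mm lower than the top of a seated pin. The pin's end must shove it up: the push rises to roughly 2.5 to 6 N there, when the end is 0 to 6 mm short of the ball's middle; after that the pin only drags (1.5 to 4.5 N in all). This is not the stop. Axes as the block's.
- end_stop: Steel end stop block across the groove beyond the bridge, face at block x = +68 to +84 mm, 12 x 56 mm, 18 mm proud. Origin on its near face on a seated pin's axis; x along the groove, away from the pin. Its contact screw, 11 mm thick, sticks out towards the pin by a setting not given here: 4 to 28 mm; the tip springs out 2 mm more (yields at 0.5 to 1 N), then is hard. Over 12 N on it spoils the setting.
- jar_top (a point): Bystander: closed white plastic jar, 48 mm across, 60 mm high, loose. The point is at the top of its axis.
- board: Bystander: loose green circuit board with parts on it, 90 x 70 mm, up to 13 mm high. Origin at the centre of its underside.
- driver: Bystander: loose screwdriver lying on the bench, along its x axis, about 0.2 m long and up to 30 mm high.
Things that resemble listed ones, but are neither listed nor needed, are in the scene too. Leave any yellow look-alike of the part that bears long_pin_center alone. What is shaped like the part that bears short_pin_center but pink is not meant.

How it is judged:
On the way, in this order (a step that is already met when the one before it is completed fails the run):
1. the longer pin lies in the V-groove, its end still more than 45 mm short of the face of the stop block (x of long_pin_center in the frame of end_stop between -0.3 and -0.095 m and y of long_pin_center in the frame of end_stop between -0.003 and 0.003 m and z of long_pin_center in the frame of end_stop between -0.003 and 0.003 m and angle between the x axis of long_pin_center and the x axis of end_stop, either way round below 0.06 rad), for 0.2 s.
2. the pin lies in the groove with its end pressed lightly on the stop (2 to 10 N) for 0.6 s (x of long_pin_center in the frame of end_stop between -0.0815 and -0.05 m and y of long_pin_center in the frame of end_stop between -0.003 and 0.003 m and z of long_pin_center in the frame of end_stop between -0.003 and 0.003 m and angle between the x axis of long_pin_center and the x axis of end_stop, either way round below 0.06 rad and contact force between long_pin and end_stop between 2 and 10 N), for 0.6 s.
At the end, for the whole second after the job is handed in: The longer pin lies at rest and released in the V-groove, its centre within 3 mm of the groove's axis line sideways and in height, in line with the groove within 0.06 rad, its end still touching the tip of the end stop (over 0.1 N between them); the shorter pin still lies in the rack (x of long_pin_center in the frame of end_stop between -0.0815 and -0.05 m and y of long_pin_center in the frame of end_stop between -0.003 and 0.003 m and z of long_pin_center in the frame of end_stop between -0.003 and 0.003 m and angle between the x axis of long_pin_center and the x axis of end_stop, either way round below 0.06 rad and contact force between long_pin and end_stop above 0.1 N and linear speed of long_pin below 0.01 m/s and height (world z) of short_pin_center below 0.03 m).
It fails at once if the pin is pressed on the stop with more than 12 N (contact force between long_pin and end_stop above 12 N).
It fails at once if the shorter pin is moved by more than 20 mm (distance of short_pin_center from where it was at the start of the episode above 0.02 m).
It fails at once if the jar is moved by more than 30 mm or tipped (distance of jar_top from where it was at the start of the episode above 0.03 m).
It fails at once if the circuit board is moved by more than 30 mm (distance of board from where it was at the start of the episode above 0.03 m).
It fails at once if the screwdriver is moved by more than 30 mm (distance of driver from where it was at the start of the episode above 0.03 m).
It also fails if it takes over 64 s, if anything falls off the work surface, if the arm or the gripper's body presses on something with over 40 N, if the wrist force passes 120 N, or if a joint passes its speed limit or range.

## Working session

There is one attempt and no reset: what is moved stays moved. The work goes in short steps, Python scripts to look and compute and a tool call to move; the robot and the scene stay as the last step left them, time stands still between calls to the robot, and variables do not carry over. Pictures are saved under pics/ and viewed, about 8 in all and at most 12, crops included, and the job is handed in when it is done.

Besides the shell and the picture viewer there is one more tool, called after "Request:" as name([rows], argument=value, ...), one row to a line, values as JSON. arm_command: Moves the arm, as the interface text tells. Its arguments: {"type":"object","properties":{"delta_pos":{"type":"array","items":{"type":"array","items":{"type":"number"}}},"spin":{"type":"array","items":{"type":"number"}},"gripper":{"type":"number"},"squeeze":{"type":"number"}},"required":["delta_pos","spin"]}

```bash
mkdir -p pics
cat > h.py <<'E'
import numpy as np,cv2
from workcell import status,vision,ticket,r
from scipy.spatial.transform import Rotation as R
def grab(n,save=None):
    o=status.get_obs(); d=vision.get_image(n)
    if 'extrinsics' in d: E=np.array(d['extrinsics'])
    else:
        T=np.eye(4);T[:3,:3]=R.from_quat(o['orientation']).as_matrix();T[:3,3]=o['ee_pos'];E=T@np.array(d['hand_eye'])
    d['E']=E
    if save:
        cv2.imwrite('pics/'+save+'.png',d['frame'][:,:,::-1]); np.savez('pics/'+save+'.npz',E=E,k=[d['fx'],d['fy'],d['cx'],d['cy']])
    return d
def ray(save,u,v,z):
    f=np.load('pics/'+save+'.npz');E=f['E'];fx,fy,cx,cy=f['k']
    d=E[:3,:3]@np.array([(u-cx)/fx,-(v-cy)/fy,-1]);c=E[:3,3]
    return c+d*(z-c[2])/d[2]
def proj(save,p):
    f=np.load('pics/'+save+'.npz');E=f['E'];fx,fy,cx,cy=f['k']
    q=np.linalg.inv(E)@np.r_[p,1];return np.array([cx+fx*q[0]/-q[2],cy-fy*q[1]/-q[2]])
E
python3 - <<'E'
from h import *
o=status.get_obs();print({k:np.round(v,3) for k,v in o.items()})
for n in ['top','side']:
    d=grab(n,n);print([k for k in d],d['fx'],d['cx'],d['cy'],d['E'].round(3),d.get('distortion'))
a=cv2.imread('pics/top.png');cv2.imwrite('pics/top2.png',cv2.resize(a,(800,600),interpolation=cv2.INTER_CUBIC))
E
```

```text
{'t': np.float64(0.0), 'q': array([ 1.285,  0.354,  1.634, -0.   ,  1.155, -0.002]), 'joint_vel': array([-0.001, -0.   , -0.001,  0.001,  0.002,  0.   ]), 'tau': array([-0.0000e+00, -5.9383e+01, -3.3424e+01,  7.0000e-02,  2.3000e-02,
       -0.0000e+00]), 'ee_pos': array([0.175, 0.6  , 0.214]), 'orientation': array([ 0.8  ,  0.6  , -0.001,  0.   ]), 'ft_force': array([-0.826, -0.649,  0.237]), 'ft_torque': array([-0.036, -0.034,  0.046]), 'gripper_width': np.float64(0.092)}
['frame', 'fx', 'fy', 'cx', 'cy', 'extrinsics', 'E'] 455.7320100593611 254.4731719913618 191.53404183909004 [[ 0.009  0.998 -0.066  0.472]
 [-1.     0.01   0.004 -0.018]
 [ 0.005  0.066  0.998  1.183]
 [ 0.     0.     0.     1.   ]] None
['frame', 'fx', 'fy', 'cx', 'cy', 'extrinsics', 'E'] 409.32031813898215 254.01621996400755 191.328930997159 [[ 0.984  0.139 -0.109  0.427]
 [-0.176  0.739 -0.65  -0.741]
 [-0.01   0.659  0.752  0.924]
 [ 0.     0.     0.     1.   ]] None
```

View pics/top2.png

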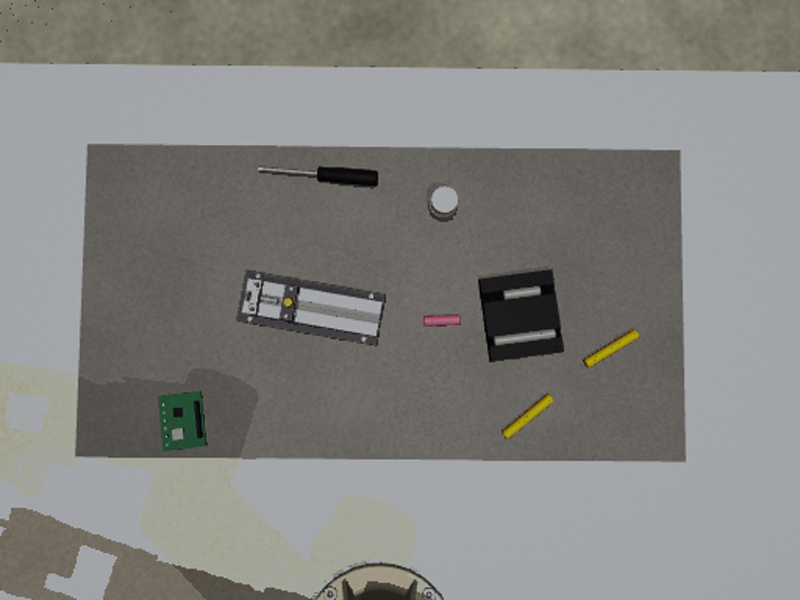

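View pics/side.png

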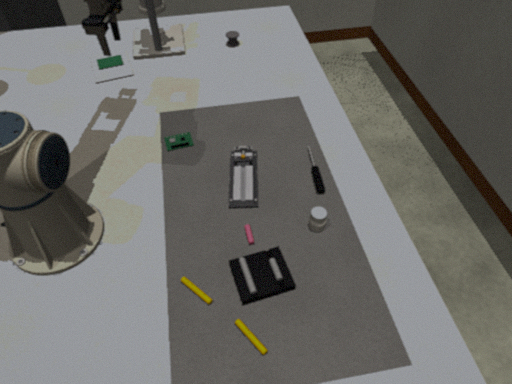

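The top view shows the rack at (520,315) with two bright rods. The one at (525,338), about 63 px long, is the long pin, and the one at (522,293), about 36 px, is the short pin. The yellow rods at (610,348) and (528,417) and the pink one at (442,320) are look-alikes. The V-block runs from (382,318) to the stop at about (252,296), with the bridge screw at (288,301). I'll confirm with an enlarged crop.

Run:
```python
from h import *
a=cv2.imread('pics/top.png')
c1=cv2.resize(a[165:235,145:255],None,fx=5,fy=5,interpolation=cv2.INTER_CUBIC)
c2=cv2.resize(a[165:235,300:370],None,fx=3.4,fy=5,interpolation=cv2.INTER_CUBIC)
cv2.imwrite('pics/c1.png',np.hstack([c1,c2]))
# bright blobs in rack
g=a[:,:,:].min(2); m=np.zeros_like(g); m[165:235,300:370]=(g[165:235,300:370]>120)
n,l,s,c=cv2.connectedComponentsWithStats(m)
for i in range(1,n):
    if s[i,4]>30:
        ys,xs=np.where(l==i); (cx,cy),(w,h),an=cv2.minAreaRect(np.c_[xs,ys].astype(np.float32))
        vx,vy,_,_=cv2.fitLine(np.c_[xs,ys].astype(np.float32),2,0,.01,.01).ravel()
        p=ray('top',cx,cy,.03);q=ray('top',cx+20*vx,cy+20*vy,.03);d=q-p
        print(s[i],p.round(4),w,h,max(w,h)/455.7*1.15,np.degrees(np.arctan2(d[1],d[0])))
k=.64
for nm,u,v,z in [('screw',288,301,.069),('groove in',382,318,.03),('grooveBr',297,303,.03),('jar',444,200,.06),('pcb',182,420,.01)]: print(nm,ray('top',u*k,v*k,z).round(4))
```

```text
[323 185  23   5  59] [ 0.5631 -0.2252  0.03  ] 2.4806947708129883 22.20221710205078 0.05602929485924599 -82.31389180899585
[317 212  38   8  95] [ 0.4908 -0.2289  0.03  ] 2.511110544204712 37.468414306640625 0.09455491870229694 -81.90920179505389
screw [0.5423 0.1485 0.069 ]
groove in [0.5186 0.0017 0.03  ]
grooveBr [0.5416 0.1397 0.03  ]
jar [ 0.7067 -0.0957  0.06  ]
pcb [0.35   0.3261 0.01  ]
```

View pics/c1.png

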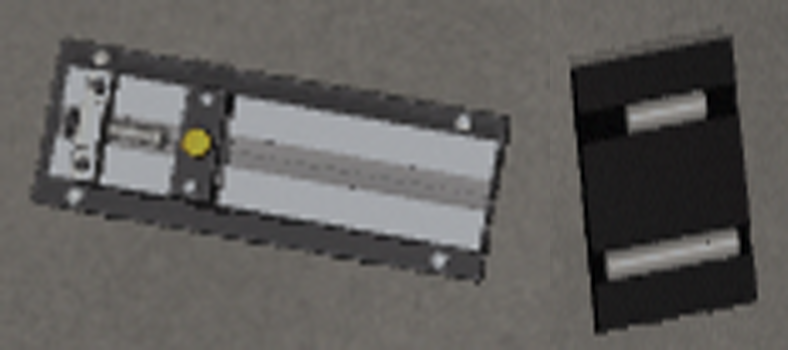

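The crop confirms the two bright steel rods in the rack. The lower one is longer (measured about 95 mm against 56 mm), so it's the target. The contact screw sticks out far, about 30 mm. I'll go above the pin with the jaws across it.

Request:
arm_command([
  [20, -52, -1],
  [40, -104, -2],
  [60, -156, -3],
  [79, -207, -4],
  [99, -259, -5],
  [119, -311, -6],
  [138, -363, -7],
  [158, -415, -8],
  [178, -466, -9],
  [198, -518, -10],
  [217, -570, -20],
  [237, -622, -30],
  [257, -674, -40],
  [276, -725, -50],
  [296, -777, -60],
  [306, -805, -65],
  [316, -829, -65],
  [316, -829, -65],
  [316, -829, -65],
], spin=[-4, -8, -12, -16, -20, -24, -28, -32, -36, -40, -44, -48, -52, -56, -60, -63, -66, -66, -66], gripper=60)

```text
t: 2.48
ee_pos: [0.4903, -0.2283, 0.1493]
orientation: [0.998, 0.068, -0.0, -0.0]
ft_force: [-0.3, -0.9, 0.3]
gripper_width: 0.0603
```

Run:
```python
from h import *
d=grab('wrist','w1');o=status.get_obs();print(o['t'],o['ee_pos'].round(4),o['orientation'].round(4),o['ft_force'].round(2))
for p in [(.4908,-.2289,.025),(.5631,-.2252,.025)]: print(proj('w1',p))
print(d['E'].round(3),d['fx'])
```

```text
2.525 [ 0.4904 -0.2281  0.1494] [ 9.977e-01  6.800e-02 -4.000e-04 -3.000e-04] [ 0.36 -0.76 -0.6 ]
[254.74804108 192.28385675]
[318.16837572 197.5532069 ]
[[ 0.991 -0.131 -0.034  0.481]
 [ 0.136  0.957  0.256 -0.157]
 [-0.001 -0.258  0.966  0.319]
 [ 0.     0.     0.     1.   ]] 267.6225161799099
```

View pics/w1.png

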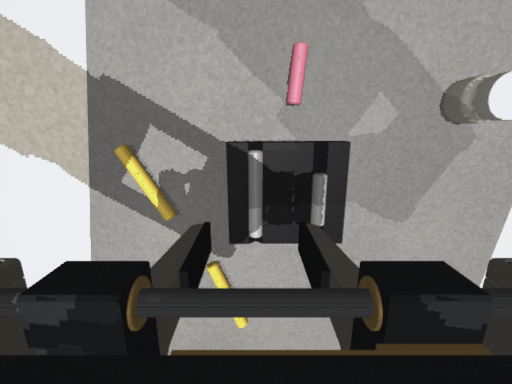

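The wrist view shows the long pin from (255,151) to (257,238) and the short pin at (319,200). Both agree with the projection from the top camera.

Run:
```python
from h import *
a=cv2.imread('pics/w1.png');g=a.min(2)
m=np.zeros_like(g);m[146:243,244:268]=g[146:243,244:268]>75
n,l,s,c=cv2.connectedComponentsWithStats(m);i=1+s[1:,4].argmax()
ys,xs=np.where(l==i);print(s[i])
ya,yb=ys.min(),ys.max()
k=np.polyfit(ys,xs,1)
for z in(.027,):
    A=ray('w1',np.polyval(k,ya-.5),ya-.5,z);B=ray('w1',np.polyval(k,yb+.5),yb+.5,z);d=A-B
    print(A.round(4),B.round(4),np.linalg.norm(d),((A+B)/2).round(4),np.degrees(np.arctan2(d[1],d[0])))
```

```text
[ 248  150   15   89 1163]
[ 0.4846 -0.1813  0.027 ] [ 0.4989 -0.2839  0.027 ] 0.10358273458006409 [ 0.4917 -0.2326  0.027 ] 97.93066569551831
```

Request:
arm_command([
  [1, -3, -30],
  [1, -3, -60],
  [1, -3, -85],
  [1, -3, -105],
  [1, -3, -117],
  [1, -3, -123],
  [1, -3, -126],
  [1, -3, -126],
], spin=[0, 0, 0, 0, 0, 0, 0, 0])

```text
t: 3.52
ee_pos: [0.4922, -0.2321, 0.0239]
orientation: [0.998, 0.068, 0.0, 0.0]
ft_force: [-0.3, -0.1, 0.2]
gripper_width: 0.0599
```

Request:
arm_command([
  [0, 0, 0],
  [0, 0, 0],
  [0, 0, 0],
  [0, 0, 0],
  [0, 0, 0],
  [0, 0, 0],
], spin=[0, 0, 0, 0, 0, 0], gripper=5, squeeze=20)

```text
t: 4.28
ee_pos: [0.4917, -0.232, 0.0236]
orientation: [0.998, 0.068, -0.0, -0.0]
ft_force: [-2.1, -0.7, 1.7]
gripper_width: 0.0152
```

Request:
arm_command([
  [0, 0, 2],
  [0, 0, 6],
  [0, 0, 15],
  [0, 0, 30],
  [0, 0, 50],
  [0, 0, 75],
  [0, 0, 76],
  [0, 0, 76],
], spin=[0, 0, 0, 0, 0, 0, 0, 0])

```text
t: 5.28
ee_pos: [0.4919, -0.2319, 0.0995]
orientation: [0.998, 0.068, 0.0, 0.0]
ft_force: [-0.1, 0.4, -1.8]
gripper_width: 0.0152
```

Run:
```python
from h import *
d=grab('wrist','w2');o=status.get_obs();print(o['t'],o['ee_pos'].round(4),o['ft_force'].round(2),o['gripper_width'])
d=grab('side','s2')
p=proj('s2',o['ee_pos']).astype(int);print(p)
a=cv2.imread('pics/s2.png')[p[1]-60:p[1]+60,p[0]-60:p[0]+60]
b=cv2.imread('pics/w2.png')
cv2.imwrite('pics/v2.png',np.hstack([b[:,100:412],cv2.resize(a,(384,384),interpolation=cv2.INTER_CUBIC)]))
```

```text
5.325 [ 0.4915 -0.2318  0.0991] [ 0.16 -0.96 -1.15] 0.015523405245096896
[246 258]
```

View pics/v2.png

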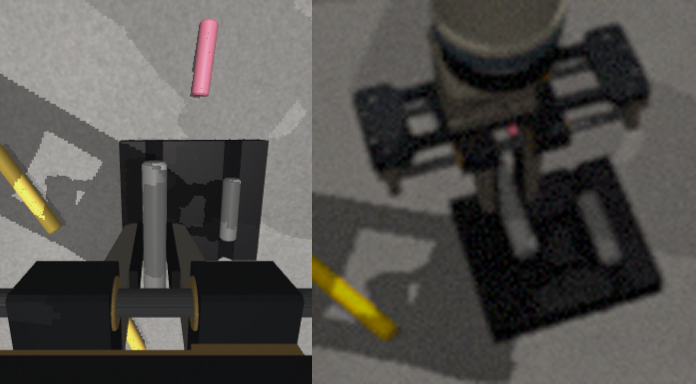

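The pin is held level and the short pin hasn't moved. Next I carry it above the groove and take a look from close by.

Request:
arm_command([
  [2, 15, 10],
  [6, 50, 20],
  [11, 90, 25],
  [16, 130, 25],
  [21, 170, 25],
  [26, 210, 25],
  [31, 250, 25],
  [35, 280, 25],
  [36, 291, 25],
  [36, 291, 25],
  [36, 291, 25],
  [36, 291, 25],
], spin=[0, -2, -5, -8, -11, -14, -16, -17, -17, -17, -17, -17])

```text
t: 6.88
ee_pos: [0.5279, 0.0581, 0.1246]
orientation: [0.997, -0.081, -0.0, 0.0]
ft_force: [-0.1, 0.1, -0.4]
gripper_width: 0.0154
```

Run:
```python
from h import *
d=grab('wrist','w3');o=status.get_obs();print(o['t'],o['ee_pos'].round(4),o['orientation'].round(4),o['ft_force'].round(2),o['gripper_width'])
e=o['ee_pos'];a=np.radians(80.9);u=np.array([np.cos(a),np.sin(a),0])
print('end exp',proj('w3',e+[0,0,.0014]+.05*u))
br=np.array([.5423,.1485,0])
for x,z in[(-120,.036),(15,.036),(15,.059),(25,.069),(68,.054)]: print(x,proj('w3',br+u*(x-25)/1e3+[0,0,z]).round(1))
b=cv2.imread('pics/w3.png');cv2.imwrite('pics/w3b.png',cv2.resize(b[0:300,100:420],(800,750),interpolation=cv2.INTER_CUBIC)[:600])
```

```text
6.925 [0.5279 0.0582 0.1246] [ 9.967e-01 -8.130e-02 -1.000e-04  1.000e-04] [ 0.52 -0.3  -1.73] 0.015165791246468802
end exp [253.90091273 162.02742348]
-120 [254.3 249. ]
15 [253.9 115.1]
15 [253.8 114. ]
25 [253.7 100.4]
68 [253.6  45.6]
```

View pics/w3b.png

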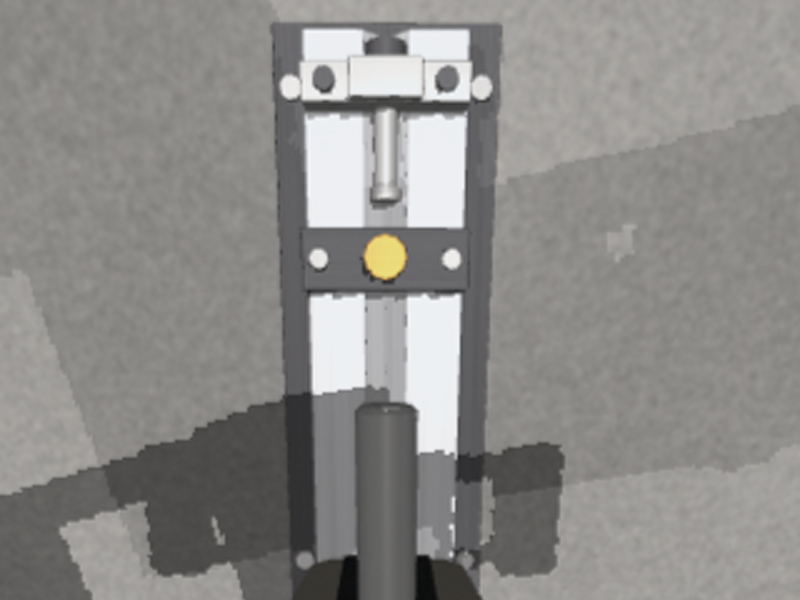

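The pin end is at (254,162), as predicted for a level pin. It lines up with the groove centre (column 254), the brass screw at (254,103) and the contact screw tip at (254,80). I'll lower it.

Request:
arm_command([
  [1, 5, -20],
  [1, 5, -42],
  [1, 5, -62],
  [1, 5, -74],
  [1, 5, -80],
  [1, 5, -83],
  [1, 5, -84],
  [1, 5, -85],
  [1, 5, -85],
  [1, 5, -85],
], spin=[0, 0, 0, 0, 0, 0, 0, 0, 0, 0])

```text
t: 8.18
ee_pos: [0.5291, 0.064, 0.0398]
orientation: [0.997, -0.081, 0.0, -0.0]
ft_force: [-0.4, 0.4, -1.7]
gripper_width: 0.0151
```

Request:
arm_command([
  [0, 0, -0.5],
  [0, 0, -1],
  [0, 0, -1.3],
  [0, 0, -1.3],
], spin=[0, 0, 0, 0])

```text
t: 8.68
ee_pos: [0.529, 0.064, 0.0384]
orientation: [0.997, -0.081, -0.0, -0.0]
ft_force: [-1.0, 0.3, 2.5]
gripper_width: 0.0156
```

Request:
arm_command([
  [0, 0, 0],
  [0, 0, 0],
  [0, 0, 0],
  [0, 0, 0],
  [-1, -6, 0],
  [-2.5, -16, 0],
  [-4, -25, 0],
  [-4, -25, -0.5],
  [-4, -25, -0.5],
], spin=[0, 0, 0, 0, 0, 0, 0, 0, 0], gripper=36)

```text
t: 9.8
ee_pos: [0.525, 0.0388, 0.0378]
orientation: [0.997, -0.081, 0.0, -0.0]
ft_force: [1.0, -0.2, 1.0]
gripper_width: 0.0356
```

Run:
```python
from h import *
d=grab('wrist','w4');o=status.get_obs();print(o['t'],o['ee_pos'].round(4),o['ft_force'].round(2),o['gripper_width'])
b=cv2.imread('pics/w4.png');cv2.imwrite('pics/w4b.png',cv2.resize(b[60:300,100:420],(800,600),interpolation=cv2.INTER_CUBIC))
```

```text
9.85 [0.525  0.039  0.0378] [-0.13  0.41 -1.41] 0.03621768034437043
```

View pics/w4b.png

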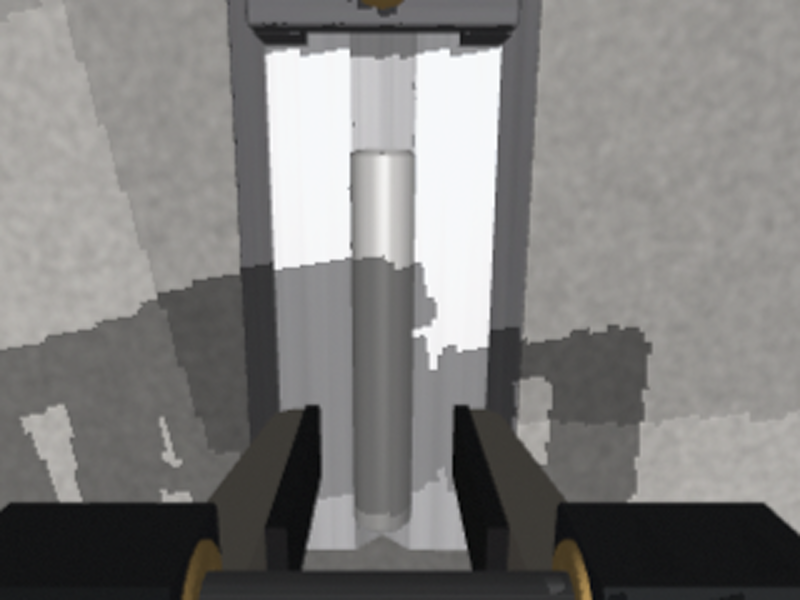

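The pin lies seated in the groove with its front end at about (253,120), jaws open around its rear half. I'll regrip lightly, then measure the remaining distance.

Request:
arm_command([
  [0, 0, 0],
  [0, 0, 0],
  [0, 0, 0],
  [0, 0, 0],
  [0, 0, 0],
], spin=[0, 0, 0, 0, 0], gripper=5, squeeze=15)

```text
t: 10.48
ee_pos: [0.524, 0.0392, 0.0377]
orientation: [0.997, -0.081, -0.001, -0.0]
ft_force: [-5.5, 2.1, 4.7]
gripper_width: 0.0156
```

```bash
cat >> h.py <<'E'
U=np.array([np.cos(np.radians(80.8)),np.sin(np.radians(80.8)),0])
def force(n=6):
    L=[]
    for i in range(n): vision.get_image('top'); L.append(status.get_obs()['ft_force'])
    o=status.get_obs();L=np.array(L);print(round(o['t'],2),o['ee_pos'].round(4),'along',o['ee_pos']@U,'F',L.mean(0).round(2),'sd',L.std(0).round(2),'push',-(L@U).mean().round(2),o['gripper_width'])
E
python3 - <<'E'
from h import *
f=ray('w4',100+383/2.5,60+152/2.5,.045);t=ray('w3',100+385/2.5,200/2.5,.0393);b=ray('w3',100+385/2.5,257/2.5,.069)
print(f,t,b,'front->tip',(t-f)@U,'front->ball',(b-f)@U)
force()
E
```

```text
[0.53656308 0.11284108 0.045     ] [0.54562339 0.16770193 0.0393    ] [0.54221106 0.14665044 0.069     ] front->tip 0.055603706860102034 front->ball 0.03427744926992967
10.78 [0.524  0.0392 0.0377] along 0.12251439481845668 F [-4.93  2.64  4.4 ] sd [0.31 0.41 0.55] push -1.82 0.015379454454375947
```

Request:
arm_command([
  [-1, 0, 0.3],
  [-0.7, 2, 0.3],
  [-0.4, 4, 0.3],
  [0, 6, 0.3],
  [0.3, 8, 0.3],
  [0.6, 10, 0.3],
  [0.9, 12, 0.3],
  [1.3, 14, 0.3],
  [1.6, 16, 0.3],
  [1.9, 18, 0.3],
  [2.2, 20, 0.3],
  [2.2, 20, 0.3],
], spin=[0, 0, 0, 0, 0, 0, 0, 0, 0, 0, 0, 0])

```text
t: 12.28
ee_pos: [0.5273, 0.0592, 0.0381]
orientation: [0.997, -0.081, 0.0, -0.0]
ft_force: [-0.0, 1.1, -1.5]
gripper_width: 0.0155
```

```bash
python3 -c "
from h import *
force()"
```

```text
12.57 [0.5272 0.059  0.0381] along 0.1425058412025802 F [ 0.32  0.34 -1.31] sd [0.37 0.43 0.43] push -0.39 0.015414791436108802
```

Request:
arm_command([
  [0.2, 1.5, 0],
  [0.5, 3, 0],
  [0.7, 4.5, 0],
  [1, 6, 0],
  [1.2, 7.5, 0],
  [1.5, 9, 0],
  [1.7, 10.5, 0],
  [1.9, 12, 0],
], spin=[0, 0, 0, 0, 0, 0, 0, 0])

```text
t: 13.58
ee_pos: [0.5291, 0.071, 0.038]
orientation: [0.997, -0.081, -0.0, 0.0]
ft_force: [0.0, -3.1, -1.1]
gripper_width: 0.0155
```

Request:
arm_command([
  [0.2, 1.5, 0],
  [0.5, 3, 0],
  [0.7, 4.5, 0],
  [1, 6, 0],
  [1, 6, 0],
], spin=[0, 0, 0, 0, 0])

```text
t: 14.2
ee_pos: [0.5302, 0.0773, 0.0381]
orientation: [0.997, -0.081, 0.0, -0.0]
ft_force: [1.5, -1.1, -0.6]
gripper_width: 0.0156
```

```bash
python3 -c "
from h import *
force()
b=grab('wrist','w5')['frame'][:,:,::-1];cv2.imwrite('pics/w5b.png',cv2.resize(b[0:240,100:420],(800,600),interpolation=cv2.INTER_CUBIC))"
```

```text
14.5 [0.5302 0.0772 0.0381] along 0.1609651383670165 F [ 0.56  0.19 -1.31] sd [0.36 0.5  0.71] push -0.28 0.015510443265302024
```

View pics/w5b.png

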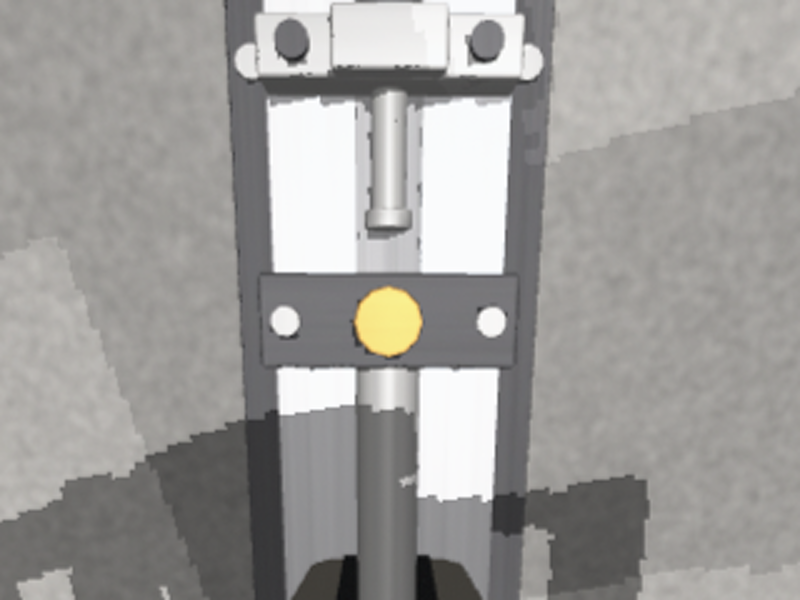

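The pin is under the bridge and past the ball's peak, which read about 3 N. The contact tip at (255,91) is still ahead. I'll advance, slowing near the estimated contact.

Request:
arm_command([
  [0.2, 1, 0],
  [0.3, 2, 0],
  [0.5, 3, 0],
  [0.7, 4, 0],
  [0.8, 5, 0],
  [1, 6, 0],
  [1.1, 7, 0],
  [1.3, 8, 0],
], spin=[0, 0, 0, 0, 0, 0, 0, 0])

```text
t: 15.55
ee_pos: [0.5314, 0.0851, 0.0381]
orientation: [0.997, -0.081, 0.0, 0.0]
ft_force: [1.1, -2.0, -1.0]
gripper_width: 0.0155
```

Request:
arm_command([
  [0.1, 0.5, 0],
  [0.2, 1, 0],
  [0.2, 1.5, 0],
  [0.3, 2, 0],
  [0.4, 2.5, 0],
  [0.5, 3, 0],
], spin=[0, 0, 0, 0, 0, 0])

```text
t: 16.3
ee_pos: [0.5319, 0.088, 0.0381]
orientation: [0.997, -0.081, -0.0, 0.0]
ft_force: [1.3, -1.8, -0.9]
gripper_width: 0.015
```

Request:
arm_command([
  [0.1, 0.5, 0],
  [0.2, 1, 0],
  [0.2, 1.5, 0],
  [0.3, 2, 0],
], spin=[0, 0, 0, 0])

```text
t: 16.8
ee_pos: [0.5322, 0.09, 0.0381]
orientation: [0.997, -0.081, 0.0, -0.0]
ft_force: [1.1, -2.3, -1.6]
gripper_width: 0.0154
```

Request:
arm_command([
  [0.1, 0.5, 0],
  [0.2, 1, 0],
  [0.2, 1.5, 0],
], spin=[0, 0, 0])

```text
t: 17.18
ee_pos: [0.5325, 0.0915, 0.0381]
orientation: [0.997, -0.081, 0.0, -0.0]
ft_force: [1.3, -2.3, -1.9]
gripper_width: 0.0155
```

Request:
arm_command([
  [0.1, 0.4, 0],
  [0.1, 0.8, 0],
  [0.2, 1.2, 0],
], spin=[0, 0, 0])

```text
t: 17.55
ee_pos: [0.5326, 0.0927, 0.0381]
orientation: [0.997, -0.081, -0.0, 0.0]
ft_force: [1.2, -2.0, -0.9]
gripper_width: 0.0153
```

```bash
python3 -c "
from h import *
force()"
```

```text
17.85 [0.5326 0.0928 0.0381] along 0.1767374471532975 F [ 0.38 -1.28 -0.89] sd [0.52 0.56 0.4 ] push 1.2 0.015105387001519937
```

Request:
arm_command([
  [0.1, 0.4, 0],
  [0.1, 0.8, 0],
  [0.2, 1.2, 0],
], spin=[0, 0, 0])

```text
t: 18.23
ee_pos: [0.5328, 0.0938, 0.0381]
orientation: [0.997, -0.081, -0.0, 0.0]
ft_force: [1.0, -3.7, -0.8]
gripper_width: 0.0153
```

Request:
arm_command([
  [0.1, 0.4, 0],
  [0.1, 0.8, 0],
], spin=[0, 0])

```text
t: 18.48
ee_pos: [0.5329, 0.0947, 0.0381]
orientation: [0.997, -0.081, -0.0, 0.0]
ft_force: [1.9, -2.5, -0.8]
gripper_width: 0.015
```

```bash
python3 -c "
from h import *
force()"
```

```text
18.77 [0.5329 0.0947 0.0381] along 0.1787148452731707 F [ 1.4  -2.98 -1.47] sd [0.25 0.4  0.38] push 2.72 0.015542461911702688
```

Request:
arm_command([
  [0.1, 0.4, 0],
  [0.1, 0.8, 0],
], spin=[0, 0])

```text
t: 19.02
ee_pos: [0.533, 0.0954, 0.0381]
orientation: [0.997, -0.081, 0.0, 0.0]
ft_force: [1.6, -4.2, -1.9]
gripper_width: 0.0154
```

```bash
python3 -c "
from h import *
force(4)"
```

```text
19.23 [0.533  0.0954 0.0381] along 0.1794395658423297 F [ 0.72 -3.66 -1.08] sd [0.47 0.18 0.95] push 3.5 0.015076092350661548
```

Request:
arm_command([
  [0.1, 0.4, 0],
  [0.1, 0.6, 0],
], spin=[0, 0])

```text
t: 19.48
ee_pos: [0.533, 0.0956, 0.0381]
orientation: [0.997, -0.081, -0.0, 0.0]
ft_force: [1.2, -7.3, -0.7]
gripper_width: 0.0155
```

```bash
python3 -c "
from h import *
force(4)"
```

```text
19.68 [0.533  0.0956 0.0381] along 0.17961773900969774 F [ 1.07 -7.5  -1.01] sd [0.36 0.44 0.29] push 7.23 0.015233976804593336
```

The tip is now hard in: position stalled and total push is 7.2 N, so about 5 N at the stop after the ~2 N drag. I'll hold there.

Request:
arm_command([
  [0, 0, 0],
  [0, 0, 0],
  [0, 0, 0],
  [0, 0, 0],
  [0, 0, 0],
  [0, 0, 0],
  [0, 0, 0],
  [0, 0, 0],
  [0, 0, 0],
], spin=[0, 0, 0, 0, 0, 0, 0, 0, 0])

```text
t: 20.8
ee_pos: [0.533, 0.0956, 0.0381]
orientation: [0.997, -0.081, -0.0, 0.0]
ft_force: [1.8, -6.8, -0.2]
gripper_width: 0.0152
```

```bash
python3 -c "
from h import *
force(4)"
```

```text
21.0 [0.533  0.0956 0.0381] along 0.17959009718986377 F [ 0.72 -6.95 -0.77] sd [0.19 0.51 0.69] push 6.74 0.015342458999489066
```

Request:
arm_command([
  [0, 0, 0],
  [0, 0, 0],
  [0, 0, 0],
  [0, 0, 0],
  [0, 0, 4],
  [0, 0, 15],
  [-2, -10, 35],
  [-5, -30, 60],
  [-6, -40, 70],
  [-6, -40, 70],
  [-6, -40, 70],
], spin=[0, 0, 0, 0, 0, 0, 0, 0, 0, 0, 0], gripper=40)

```text
t: 22.38
ee_pos: [0.5268, 0.0564, 0.1075]
orientation: [0.997, -0.081, -0.0, -0.0]
ft_force: [-0.7, 0.4, -0.5]
gripper_width: 0.0399
```

Run:
```python
from h import *
force(3)
b=grab('wrist','w6')['frame'][:,:,::-1]
t=grab('top','t6')['frame'][:,:,::-1]
cv2.imwrite('pics/w6b.png',np.hstack([cv2.resize(b[0:240,130:380],(500,480),interpolation=cv2.INTER_CUBIC),cv2.resize(t[100:220,300:375],(300,480),interpolation=cv2.INTER_CUBIC)]))
```

```text
22.52 [0.5267 0.0565 0.1073] along 0.13996276630807447 F [-0.21 -0.34 -0.49] sd [0.4  0.09 0.76] push 0.37 0.040488198642658804
```

View pics/w6b.png

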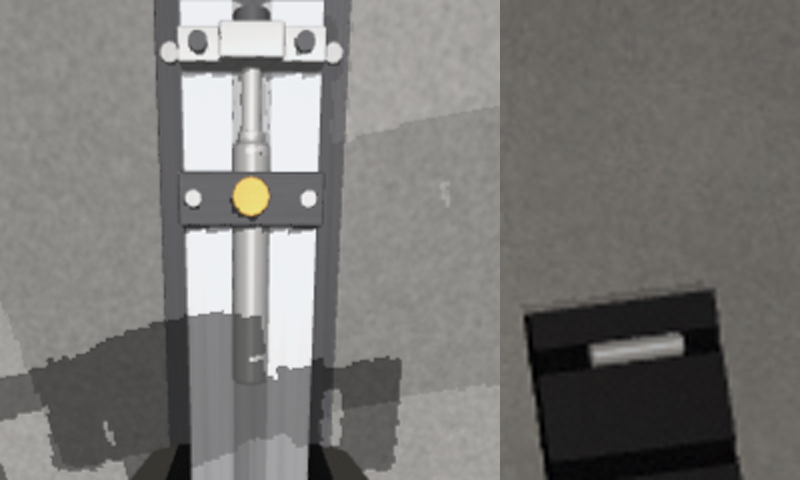

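The pin lies in the groove under the bridge, with its end against the contact screw at (255,71). The gripper is clear and the short pin is still in the rack. Handing in.

```bash
python3 -c "
from h import *
print(ticket.sign_off(), status.get_obs()['t'])"
```

```text
the job is handed in; nothing more can be done
the job is handed in; nothing more can be done
```

The longer steel pin is in the V-groove, under the bridge and resting against the contact screw, and I handed the job in at about 22.5 s of the 64 s. The hand-in reports no verdict.

- **Laying it in:** I took the pin from the rack and laid it in the open groove about 50 mm short of the screw tip. I then regripped it 25 mm behind its middle so the gripper would clear the bridge.
- **Pressing:** The ball read about 3 N as the pin passed, and the drag after it was about 2 N. At the stop the arm stalled with 6.7–7.2 N total push, held for about 1.5 s. That means roughly 5 N on the stop, inferred from the wrist force minus drag, not measured directly.
- **Last checks:** The final pictures, taken after the gripper let go and lifted clear, show the pin straight in the groove with its end on the screw tip. The short pin is still in the rack. I did not recheck the jar, circuit board and screwdriver in a final picture, but I never moved near them.
- **Not confirmed:** That the end still presses on the tip after release comes from the picture, and from the drag being larger than the tip's spring force.
- **Disagreements:** The gripper read about 15.4 mm on the 16 mm pin throughout, but the grip held. After the regrip there was a 5 N sideways load, which I removed with a 1 mm shift.

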